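Ease the loom's front beam back one notch

TASK

The small table loom is being set up, and its front beam (the one nearer the robot) has been wound one notch too far. With a fingertip lift the orange pawl off the front beam's black ratchet wheel and tip it right over until it lies back by itself, push the wheel's wooden cross handle so that the wheel turns backward by one notch (its top moving towards the back beam), then tip the pawl forward again so that it drops fully home in the next gap. Leave everything else on the table where it is.

Things in the scene. Friction and masses are not known exactly. Their poses are not given: they have to be found in the camera images.
- loom: Small pale wood table loom, no yarn, fixed, 355 x 320 mm; its back beam, with a like wheel outside the right board, stays locked. Origin on the table below the middle of the front ratchet wheel. Axes: z up, x level from front to back beam (roughly away from the robot), y left along the beams; the frame is at negative y. Left side board at y -10 to -30, x -40 to 315, top 133 mm above the table.
- wheel_axle (a point): Middle of the front ratchet wheel, on its axle, 105 mm above the table; the axle runs along the loom's y. Black wheel with 9 teeth outside the left board, 96 mm across the tips, 76 mm at the roots, 14 mm thick (loom y -7 to 7).
- front_wheel (a joint): Angle of the front beam, ratchet wheel and cross handle, rad. Growing = backward (top moves to loom +x). One notch is 0.698 (40 degrees). At 0 the pawl's nose is in the middle of a gap, with 0.12 play either way; it starts within that play. The next gap is under the nose at 0.698. With the pawl up it turns with slight friction (0.1 N m) and stays where it is left.
- top_arm (a point): Ball end of the uppermost arm of the wooden cross handle: 69 mm from the axle, at loom y +50. Four round arms 12 mm thick at 90 degrees, reaching 75 mm from the axle, on a 28 mm hub, outside the wheel (loom y 44 to 56). At wheel angle 0 this arm leans 20 degrees from upright towards loom -x; one notch back it leans 20 degrees towards +x.
- front_pawl (a joint): Angle of the orange front pawl, rad. 0 = fully home, nose down in a gap; it grows as the pawl is lifted, up and over towards loom +x. Nose clear of the teeth above 0.3; at 1.57 the tab points straight up; beyond about 1.6 it falls back by itself and lies at its stop, 2.05. Tipped forward below about 1.4 it drops home by itself. 40 to 65 g, no spring.
- pawl_pivot (a point): Pivot of the front pawl, axis along loom y, in the plane of the wheel (y 0), 45 mm towards loom +x of the wheel's axle and 50 mm above it. It sits on an upright of the left board: loom x 28 to 78, y -10 to -30, top 180 mm above the table.
- pawl_tab (a point): Middle of the free end of the front pawl's flat finger tab, 93 mm from the pivot. Pawl home: it lies level, tab to loom -x. Tab 26 mm wide (y -13 to 13), 7 mm thick, 47 to 93 mm from the pivot, underside 3.5 mm above pivot level. From tab to pivot an arm 10 mm wide, its top 10.5 mm above pivot level; nose at 45 mm. Free space for a fingertip under the tab's end; it starts straight up.
- spool_a: Empty wooden spool, 48 mm across, 70 mm high, standing; origin at its foot.
- spool_b: Empty blue plastic spool, same size, standing inside the loom's frame; origin at its foot.
- shuttle: Flat wooden stick shuttle, 235 x 34 x 6 mm, lying before the loom, long along its own x; origin at the middle of its underside.
- tub: White plastic tub with lid, 90 mm across, 76 mm high; origin at the middle of its foot.
- hook: Threading hook: 85 mm wooden handle 16 mm thick, and flat steel blade, 170 mm long in all, lying along its x; origin on the table below its middle.

How it is judged:
By the outcome, as a careful person would: the job done as asked, in the order asked, and still so for the second after the job is handed in, with the robot touching nothing.
It also fails if it takes over 54 s, if anything falls off the work surface, if the arm or the gripper's body presses on something with over 40 N, if the wrist force passes 120 N, or if a joint passes its speed limit or range.

ROBOT

A 6-joint arm with a two-finger parallel gripper is mounted at the origin on the work surface. World frame = base frame: x ahead of the robot, y to its left, z up, the work surface at z = 0. Lengths are in m, angles in rad, forces in N, time in s.
With the tool pointing down it reaches from about 0.35 to 0.925 m from the base axis. Payload 6.4 kg.
Tool frame: the origin (TCP) lies at the very end of the fingers, on their centre line; the grasp point (between the pads) lies manip.grasp_offset behind it (manip.grasp_offset is the distance from the TCP to the grasp point, in m); z points along the fingers, y is the direction in which the jaws open and shut (so a half turn about z gives the same grasp; the last joint's range is limited). The gripper opens to 94 mm and grips with 3 to 60 N. Pads are 16 mm wide; open, the fingers measure 119 mm over their backs; the gripper's body (75 mm by 177 mm) begins 78 mm behind the grasp point.
Start: joints at [-1.302, 0.245, 1.558, -0, 1.339, -0.174], TCP at [0.279, -0.587, 0.205] pointing down, gripper open.
Joint ranges: [-3.13, 3.13], [-1.02, 2.26], [0.13, 2.54], [-0.95, 4.09], [0.21, 2.88], [-2.74, 2.74]. Speed limits (rad/s): [2.57, 2.57, 3.14, 3.14, 3.14, 3.14].

INTERFACE

Orientations are given as a unit quaternion [w, x, y, z].
In Python, from workcell import manip gives the robot as it stands. The module is installed in compiled form; this text tells all that it offers.
- The arm moves only by the shell command python3 -m crank 'ROWS' [FORCE]. ROWS is JSON, a list of rows, each a list of 7 numbers: the shift along the tool's x, y, z in m, then the turn, a rotation vector about the tool's x, y, z in rad, then the closure, from 0 (fully open) to 1 (shut). In form: [[tx, ty, tz, ax, ay, az, hand], ...]. A call has exactly 8 rows; each row is the pose to reach, as a shift and turn from the pose commanded when the call began, along the tool's axes at that moment; what a row does not reach only later rows make up. A row lasts 1/12 s, in which the tool goes at most 41.7 mm and 7.16 degrees, less where a joint would pass 70% of its speed; a pose out of reach is approached as far as the arm can. A call with a gripper value outside its range is refused whole. The fingers move at their own pace and stop on an object; FORCE is the grip in N (left out, the last holds). Time passes only in rows, so rows that repeat a pose let the fingers close, or fill a call up. It gives the time, the measured TCP pose, the force and the opening at its end, in the units of the state.
- manip.get_state(): the state, without advancing time (a new reading comes with each control period).
- manip.read_camera(name): name is "scene" or "top"; returns a dict with "image" (480x640x3 uint8, red, green, blue), "z_map" (480x640 float32, m along the optical axis (not along the pixel's ray), 0 where there is no reading), "vfov" (degrees; the focal length in pixels is half the picture's height over the tangent of half this angle, whatever the lens; pixels are square), "cx", "cy" (the principal point, pixels), "k1" (the pictures are not rectified: a ray, as slopes to the right and down, at radius r is drawn at 1 + k1 r^2 times it, then the intrinsics apply), "world_from_camera" (4x4, takes a point from camera to world coordinates). Camera axes: x right, y down, z forward; pixel columns grow to the right and rows downward; lengths in m; the calibration is good to about 2 mm. A picture is of the moment at which its call begins.
- manip.finish_job(): hands the job in, once; it reports no verdict.
Trained networks look in a picture, given as the dict that the camera call returned (one of the last four; its "shot" number tells which), for a name from the list of things; names that differ only in an ending like _2 or _b are one class to them, and where a whole thing is asked for, a point or a joint stands for the part that bears it (a point fixed in the world has none). Each returns a list of dicts, best first, with "confidence" (0 to 1); they miss things now and then, are a little off and sometimes report something else, mostly with a low value. They report only what shows in the picture. A call takes as long as a camera call.
- manip.find_in(label, picture): "at" ([x, y, z] in m, in the coordinates of the camera as it stood for that picture, good to about 4 mm: the middle of the surface that is visible of it).
The state is a dict: "time": time; "q": joint angles; "qd": joint speeds; "tau": joint torques, N m; "ee_pos": TCP position; "tcp_rot": TCP orientation; "ft_force": force on the tool from outside, world axes, zero at the start; "torque": the same for the moment, N m; "opening": finger opening in m.
Only numpy, scipy, OpenCV 4.12 (cv2) and the standard library are available. Lean on these libraries where they do the work, as an engineer would, in place of code of your own. Each camera call takes 0.05 s, during which the arm holds its last target.

## Working session

There is one attempt and no reset: what is moved stays moved. The work goes in short steps, Python scripts to look and compute and a shell command to move; the robot and the scene stay as the last step left them, time stands still between calls to the robot, and variables do not carry over. Pictures are saved under pics/ and viewed, and the job is handed in when it is done.

```bash
ls; mkdir -p pics; cat > h.py <<'E'
import numpy as np,cv2
from workcell import manip
def save(c,n): cv2.imwrite('pics/'+n,c["image"][:,:,::-1])
def w(c,p): T=np.array(c["world_from_camera"]); return (T@np.append(p,1))[:3]
def f(c): return 240/np.tan(np.radians(c["vfov"])/2)
def pix(c,P):
    T=np.linalg.inv(np.array(c["world_from_camera"])); p=T[:3,:3]@P+T[:3,3]
    a=p[:2]/p[2]; a=a*(1+c["k1"]*(a@a)); return a*f(c)+[c["cx"],c["cy"]]
def cloud(c):
    v,u=np.mgrid[0:480,0:640]
    K=np.array([[f(c),0,c["cx"]],[0,f(c),c["cy"]],[0,0,1]])
    x=(u-c["cx"])/f(c);y=(v-c["cy"])/f(c); xd,yd=x.copy(),y.copy()
    for _ in range(20):
        s=1+c["k1"]*(x*x+y*y); x=xd/s;y=yd/s
    z=c["z_map"]; P=np.stack([x*z,y*z,z],-1); T=np.array(c["world_from_camera"])
    return P@T[:3,:3].T+T[:3,3]
E
python3 - <<'E'
from h import *
s=manip.get_state(); print(s); print(manip.grasp_offset)
for n in("scene","top"):
    c=manip.read_camera(n); save(c,n+"0.png"); np.save(n+"0.npy",c,allow_pickle=True)
    print(n,c["vfov"],c["cx"],c["cy"],c["k1"],np.round(c["world_from_camera"],3).tolist())
    for l in["loom","wheel_axle","top_arm","pawl_pivot","pawl_tab","front_pawl","front_wheel","spool_a","shuttle","tub","hook"]:
        try: print(l,[(np.round(w(c,d["at"]),3).tolist(),round(d["confidence"],2)) for d in manip.find_in(l,c)[:3]])
        except Exception as e: print(l,e)
E
```

```text
pics
{'time': 0.0, 'q': array([-1.30211693e+00,  2.45793142e-01,  1.55901812e+00,  3.33725629e-05,
        1.33868205e+00, -1.74098874e-01]), 'qd': array([-0.00150108, -0.00161183, -0.00138968, -0.00104339,  0.00050045,
       -0.00051003]), 'tau': array([ 1.18377477e-03, -4.15824437e+01, -3.14604878e+01,  6.85617328e-02,
        3.31529137e-02, -1.38710948e-04]), 'ee_pos': array([ 0.27834593, -0.58672243,  0.20435654]), 'tcp_rot': array([-9.50036125e-04,  9.75593763e-01,  2.19581205e-01, -2.87076686e-05]), 'ft_force': array([-0.13758143,  0.13156833,  0.48317652]), 'torque': array([0.01078822, 0.05509182, 0.04375532]), 'opening': 0.09394852879107064}
0.0188
scene 44.670097440560525 317.77188024009405 235.38132583633453 -0.0731296961374727 [[0.805, 0.329, -0.493, 1.161], [0.593, -0.479, 0.647, -0.691], [-0.023, -0.814, -0.581, 0.788], [0.0, 0.0, 0.0, 1.0]]
loom [([0.748, -0.247, 0.114], 0.73)]
wheel_axle [([0.748, -0.247, 0.118], 0.76)]
top_arm [([0.566, -0.189, 0.115], 0.75)]
pawl_pivot [([0.748, -0.245, 0.114], 0.65)]
pawl_tab [([0.562, -0.045, 0.166], 0.71), ([0.748, -0.247, 0.116
[... 443 characters left out ...]
06, 0.018], [-0.002, -0.161, -0.987, 1.029], [0.0, 0.0, 0.0, 1.0]]
loom [([0.686, -0.241, 0.123], 0.88)]
wheel_axle [([0.687, -0.234, 0.124], 0.95)]
top_arm [([0.559, -0.162, 0.122], 0.7), ([0.727, 0.088, 0.075], 0.69)]
pawl_pivot [([0.683, -0.237, 0.123], 0.76)]
pawl_tab [([0.567, -0.037, 0.166], 0.97)]
front_pawl [([0.569, -0.039, 0.171], 0.89), ([0.582, 0.205, 0.008], 0.68)]
front_wheel [([0.556, -0.161, 0.123], 0.87)]
spool_a [([0.623, 0.098, 0.07], 0.81), ([0.666, -0.21, 0.073], 0.69), ([0.568, -0.04, 0.169], 0.45)]
shuttle [([0.442, -0.198, 0.008], 0.55)]
tub [([0.728, 0.088, 0.077], 0.6)]
hook [([0.445, -0.2, 0.009], 0.7), ([0.581, 0.205, 0.008], 0.64), ([0.557, -0.161, 0.118], 0.51)]
```

View pics/scene0.png

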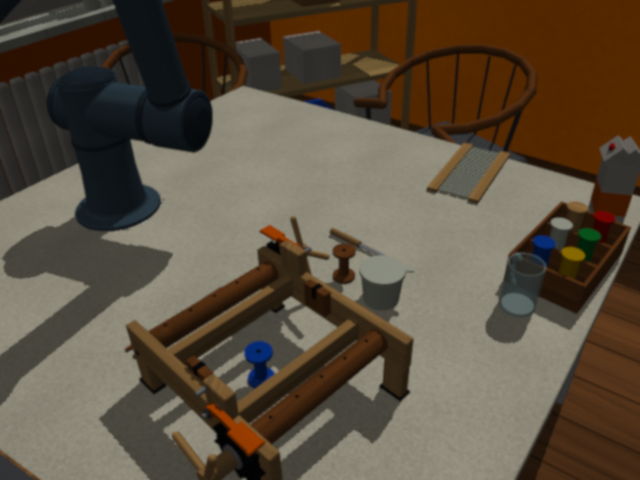

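View pics/top0.png

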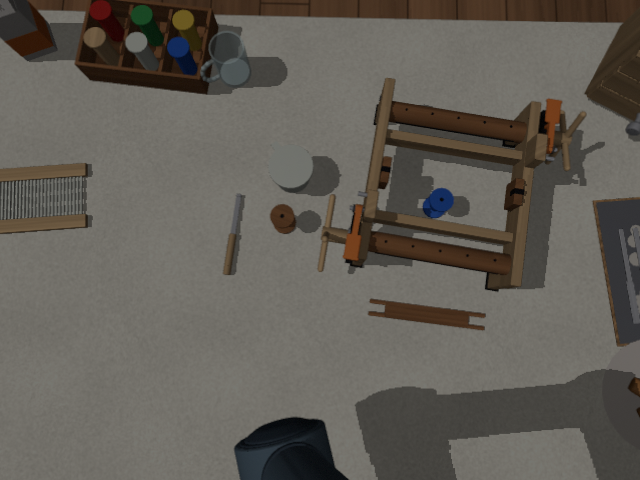

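The front wheel is at top pixel (345,235). The orange pawl tab spans about (355,205) to (352,262), the cross handle is at (328,235), and the spool and tub are to its left. Next I'll fit the loom pose.

```bash
python3 - <<'E'
from h import *
for n in("scene","top"):
    c=np.load(n+"0.npy",allow_pickle=True).item(); P=cloud(c); im=c["image"].astype(int)
    hsv=cv2.cvtColor(c["image"],cv2.COLOR_RGB2HSV)
    org=(hsv[...,0]<14)&(hsv[...,1]>200)&(hsv[...,2]>120)
    near=(abs(P[...,0]-.58)<.12)&(abs(P[...,1]+.04)<.12)&(P[...,2]>.1)
    m=org&near; Q=P[m]; print(n,m.sum(),Q.min(0),Q.max(0),Q.mean(0))
    t=Q[(Q[:,2]>.155)&(Q[:,2]<.172)]; 
    r=cv2.minAreaRect(t[:,:2].astype(np.float32)*1000); print("tab rect",r, np.median(t[:,2]))
    # left/right board tops & beams
    b=(P[...,2]>.127)&(P[...,2]<.138)&(P[...,0]>.45)&(P[...,0]<1.0)&(P[...,1]<.02)&(P[...,1]>-.45)
    pts=P[b]; print(len(pts))
    lb=pts[(pts[:,1]>-.13)]; print("leftboard",cv2.minAreaRect(lb[:,:2].astype(np.float32)*1000),lb.mean(0))
    u=(P[...,2]>.174)&(P[...,2]<.186)&near; print("upright",u.sum(),cv2.minAreaRect(P[u][:,:2].astype(np.float32)*1000) if u.sum()>5 else 0)
    h=(P[...,1]>-.03)&(P[...,1]<.06)&(abs(P[...,0]-.57)<.12)&(P[...,2]>.09)&~org
    H=P[h]; 
    if n=="top": 
        img=cv2.resize(c["image"][170:300,290:420,::-1],None,fx=5,fy=5,interpolation=cv2.INTER_CUBIC); cv2.imwrite("pics/topz.png",cv2.resize(img,(600,600)))
    else: cv2.imwrite("pics/scz.png",cv2.resize(c["image"][200:300,240:400,::-1],None,fx=5,fy=5,interpolation=cv2.INTER_CUBIC))
E
```

```text
scene 169 [ 0.53328623 -0.05597564  0.16229988] [ 0.62062558 -0.02185592  0.179638  ] [ 0.56156371 -0.03678866  0.16556287]
tab rect ((577.2777709960938, -41.02517318725586), (21.237546920776367, 85.80562591552734), 77.83489990234375) 0.16542767111147677
4108
leftboard ((710.7508544921875, -51.896148681640625), (350.5896301269531, 142.8745574951172), 2.4966843128204346) [ 0.72758748 -0.08176941  0.13207133]
upright 262 ((601.5673828125, -39.22264099121094), (49.436798095703125, 130.215576171875), 52.47893524169922)Traceback (most recent call last):
  File "<stdin>", line 7, in <module>
    return umr_minimum(a, axis, None, out, keepdims, initial, where)
ValueError: zero-size array to reduction operation minimum which has no identity
```

View pics/scz.png

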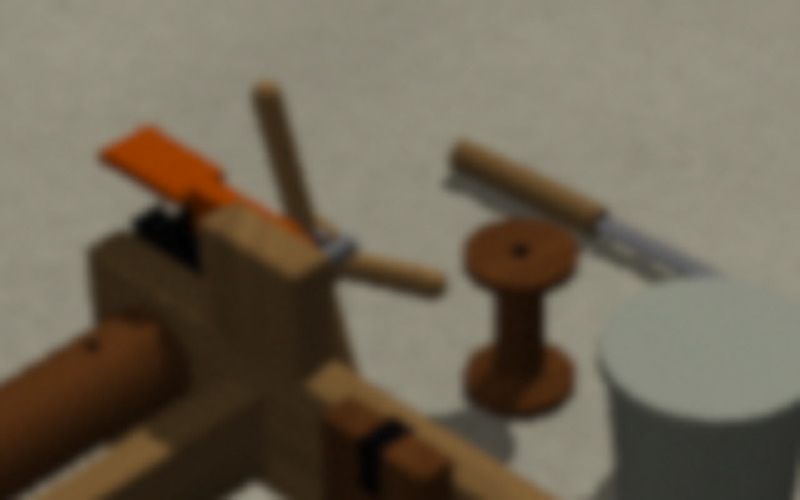

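```bash
python3 - <<'E'
from h import *
for n in("scene","top"):
    c=np.load(n+"0.npy",allow_pickle=True).item(); P=cloud(c)
    hsv=cv2.cvtColor(c["image"],cv2.COLOR_RGB2HSV)
    print(n,hsv[240,353] if n=="top" else hsv[236,272])
    org=(hsv[...,0]<14)&(hsv[...,1]>190)&(hsv[...,2]>100)
    near=(abs(P[...,0]-.58)<.12)&(abs(P[...,1]+.04)<.12)&(P[...,2]>.1)
    m=org&near
    Q=P[m];Q=Q[(Q[:,2]>.155)&(Q[:,2]<.172)]; print(len(Q),np.median(Q[:,2]))
    if len(Q): print("tab",cv2.minAreaRect(Q[:,:2].astype(np.float32)*1000)); C=Q[:,:2]; 
    u=(P[...,2]>.176)&(P[...,2]<.184)&near&(P[...,1]<-.04); print("upright",u.sum(),cv2.minAreaRect(P[u][:,:2].astype(np.float32)*1000) if u.sum()>5 else 0)
    # board: z .133 ; line fit of left edge vs x
    b=(P[...,2]>.128)&(P[...,2]<.138)&(P[...,0]>.65)&(P[...,0]<.86)
    xs=P[b]
    for y0,y1 in((-.12,.0),(-.42,-.3)):
        E=[]
        s=xs[(xs[:,1]>y0)&(xs[:,1]<y1)]
        for x in np.arange(.65,.86,.01):
            k=s[abs(s[:,0]-x)<.005]
            if len(k)>3: E.append((x,k[:,1].min(),k[:,1].max(),k[:,1].mean()))
        E=np.array(E)
        if len(E)>4: print("board",len(E),[np.polyfit(E[:,0],E[:,j],1).round(4) for j in(1,2,3)])
cv2.imwrite("pics/topz.png",cv2.resize(c["image"][180:300,290:410,::-1],None,fx=5,fy=5,interpolation=cv2.INTER_CUBIC))
E
```

```text
scene [ 12 255 137]
195 0.1653459273359552
tab ((578.0052490234375, -40.737491607666016), (23.39560890197754, 87.78079986572266), 79.89155578613281)
upright 220 ((628.5247192382812, -67.63298034667969), (21.57056427001953, 51.22863006591797), 78.68599700927734)
board 21 [array([-0.0995, -0.0258]), array([-0.2928,  0.1501]), array([-0.1417,  0.0184])]
board 19 [array([-0.2198, -0.221 ]), array([-0.1265, -0.2664]), array([-0.1756, -0.2422])]
top [ 12 194 117]
353 0.16541502602178304
tab ((581.1194458007812, -36.54375457763672), (23.324546813964844, 95.58108520507812), 82.75003814697266)
upright 310 ((628.9083251953125, -64.80266571044922), (49.52325439453125, 31.151216506958008), 10.165197372436523)
board 21 [array([-0.2513,  0.0987]), array([-0.296 ,  0.1539]), array([-0.2607,  0.1163])]
board 20 [array([-0.1865, -0.2328]), array([-0.1885, -0.2057]), array([-0.1697, -0.2349])]
```

View pics/topz.png

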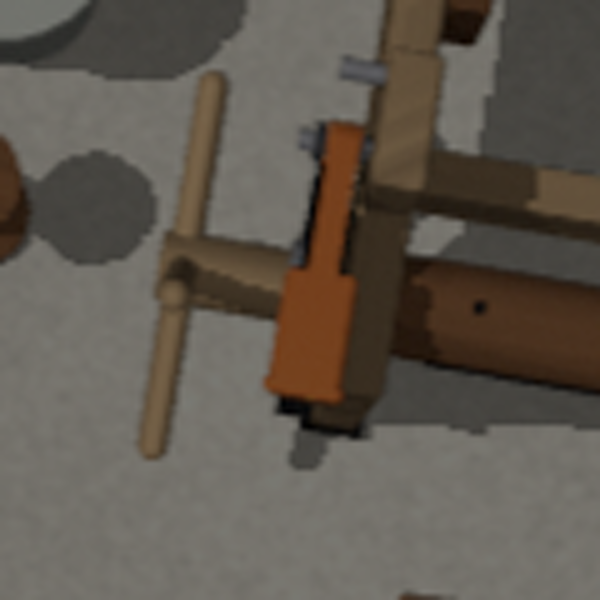

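```bash
cat > fit.py <<'E'
from h import *
from scipy.optimize import minimize
D=[]
for n in("scene","top"):
    c=np.load(n+"0.npy",allow_pickle=True).item(); P=cloud(c)
    hsv=cv2.cvtColor(c["image"],cv2.COLOR_RGB2HSV)
    near=(abs(P[...,0]-.58)<.12)&(abs(P[...,1]+.04)<.12)
    org=(hsv[...,0]<14)&(hsv[...,1]>185)&(hsv[...,2]>90)&near&(P[...,2]>.158)
    up=(P[...,2]>.177)&(P[...,2]<.183)&near&~org
    up=cv2.morphologyEx(up.astype(np.uint8),cv2.MORPH_OPEN,np.ones((3,3)))
    D.append((n,c,org.astype(np.uint8),up))
def L2W(p,q):
    x,y,a=p; C,S=np.cos(a),np.sin(a); q=np.asarray(q,float)
    return np.stack([x+C*q[:,0]-S*q[:,1],y+S*q[:,0]+C*q[:,1],q[:,2]],1)
def rect(x0,x1,y0,y1,z): return [(x0,y0,z),(x1,y0,z),(x1,y1,z),(x0,y1,z)]
def poly(c,p,q):
    uv=np.array([pix(c,P) for P in L2W(p,q)])
    m=np.zeros((480*4,640*4),np.uint8); cv2.fillPoly(m,[np.round((uv+.5)*4*16).astype(int)],1,shift=4)
    return cv2.resize(m.astype(np.float32),(640,480),interpolation=cv2.INTER_AREA)
def cost(p,use=(0,1),verb=False):
    t=0
    for i in use:
        n,c,o,u=D[i]
        mo=np.maximum(poly(c,p,rect(-.048,-.002,-.013,.013,.1655)),poly(c,p,rect(-.004,.045,-.005,.005,.1655)))
        mu=poly(c,p,rect(.028,.078,-.03,-.01,.18))
        a,b=abs(mo-o).sum()/o.sum(),abs(mu-u).sum()/max(u.sum(),1)
        if verb: print(n,o.sum(),u.sum(),a,b)
        t+=a+b
    return t
if __name__=="__main__":
    for use in((0,1),(0,),(1,)):
        best=None
        for a in(-.25,-.18,-.1):
            r=minimize(cost,[.58,-.04,a],args=(use,),method="Nelder-Mead",options=dict(initial_simplex=np.array([.58,-.04,a])+np.array([[0,0,0],[.012,0,0],[0,.012,0],[0,0,.08]]),xatol=1e-5,fatol=1e-4))
            if best is None or r.fun<best.fun: best=r
        print(use,best.x,best.fun); cost(best.x,use,True)
        if len(use)==2: p=best.x
    np.save("loom.npy",p)
    for n,c,o,u in D:
        img=c["image"][:,:,::-1].copy()
        r=(235-75,305-75)
        x0,y0=(290,180) if n=="top" else (230,200)
        z=cv2.resize(img[y0:y0+120,x0:x0+120],None,fx=5,fy=5,interpolation=cv2.INTER_CUBIC)
        th=0.0
        qs=[rect(-.048,-.002,-.013,.013,.1655),rect(.028,.078,-.03,-.01,.18),rect(-.04,.315,-.03,-.01,.133)]
        for q in qs:
            uv=(np.array([pix(c,P) for P in L2W(p,q)])+.5-[x0,y0])*5; cv2.polylines(z,[uv.astype(int)],True,(0,255,0),1)
        for k in range(4):
            a=np.radians(-20+90*k); uv=(np.array([pix(c,P) for P in L2W(p,[(0,.05,.105),(.069*np.sin(a),.05,.105+.069*np.cos(a))])])+.5-[x0,y0])*5
            cv2.polylines(z,[uv.astype(int)],False,(255,0,255),1)
        cv2.imwrite(f"pics/fit_{n}.png",z)
E
python3 fit.py
```

```text
(0, 1) [ 0.58097361 -0.03880672 -0.14211203] 1.3063099599677068
scene 211 179 0.46415876777251186 0.263268156424581
top 484 262 0.27711776859504134 0.3017652671755725
(0,) [ 0.58005277 -0.04046016 -0.14247168] 0.6119022875903519
scene 211 179 0.4306872037914692 0.18121508379888268
(1,) [ 0.58143807 -0.03708967 -0.1567691 ] 0.4455426708094126
top 484 262 0.18504648760330578 0.26049618320610685
```

View pics/fit_top.png

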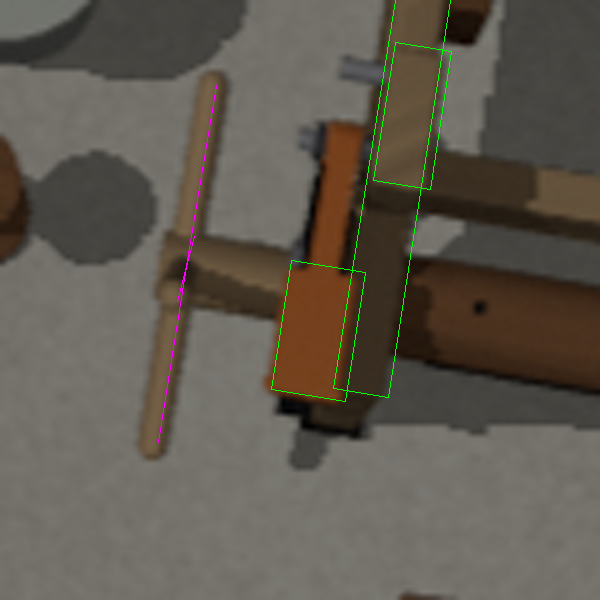

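View pics/fit_scene.png

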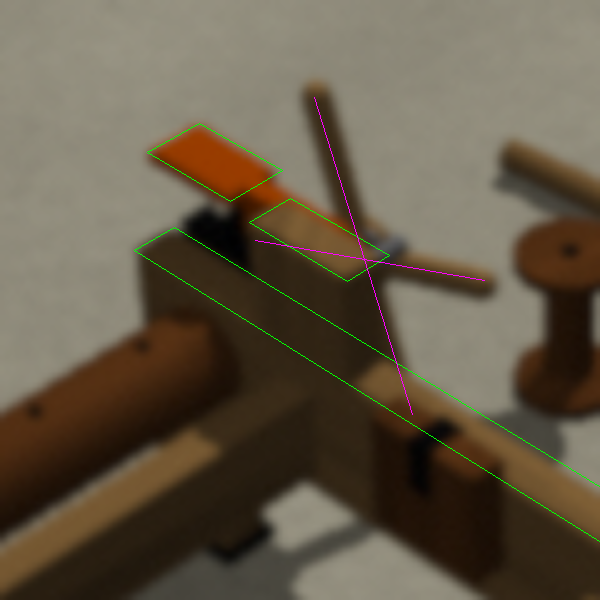

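```bash
cat > go.py <<'E'
import sys
from h import *
from scipy.spatial.transform import Rotation as R
X0,Y0,A=.581,-.0388,-.15
def pose(x,y,z,tilt):   # TCP loom coords(m); tilt deg from down toward +x
    C,S=np.cos(A),np.sin(A)
    P=np.array([X0+C*x-S*y,Y0+S*x+C*y,z])
    r=R.from_matrix(np.array([[C,S,0],[S,-C,0],[0,0,-1]]).T)*R.from_rotvec([0,np.radians(tilt),0])
    return P,r
def cur():
    s=manip.get_state(); q=s["tcp_rot"]; return s,np.array(s["ee_pos"]),R.from_quat([q[1],q[2],q[3],q[0]])
def loom(P):
    d=P[:2]-[X0,Y0]; C,S=np.cos(A),np.sin(A); return np.round([C*d[0]+S*d[1],-S*d[0]+C*d[1],P[2]],4)
def show():
    s,P,r=cur(); z=r.as_matrix()[:,2]
    print("t",round(s["time"],2),"loom",loom(P),"tilt",np.degrees(np.arctan2(np.hypot(z[0],z[1]),-z[2])).round(1),"F",np.round(s["ft_force"],1),"q",np.round(s["q"],2),"op",round(s["opening"],3))
def to(*a):
    s,P,r=cur(); Q,t=pose(*a)
    print(a,"->",np.round(r.inv().apply(Q-P),4).tolist(),np.round((r.inv()*t).as_rotvec(),4).tolist(),"dist",round(np.linalg.norm(Q-P),3))
E
python3 - <<'E'
from go import *
show(); to(-.12,0,.27,0); to(-.13,0,.26,45)
E
```

```text
t 1.2 loom [-0.2171 -0.5876  0.2055] tilt 0.0 F [-0.9 -0.7 -0.2] q [-1.3   0.25  1.56 -0.    1.34 -0.17] op 0.094
(-0.12, 0, 0.27, 0) -> [0.4088, -0.433, -0.0645] [0.0, 0.0, 0.5928] dist 0.599
(-0.13, 0, 0.26, 45) -> [0.4005, -0.4386, -0.0545] [-0.2327, 0.7618, 0.5617] dist 0.596
```

```bash
python3 -m crank '[[0.02,-0.02,-0.02,0,0,0.04,1],[0.045,-0.048,-0.05,0,0,0.1,1],[0.07,-0.075,-0.065,0,0,0.17,1],[0.095,-0.102,-0.065,0,0,0.24,1],[0.12,-0.13,-0.065,0,0,0.31,1],[0.148,-0.158,-0.065,0,0,0.38,1],[0.175,-0.186,-0.065,0,0,0.45,1],[0.2,-0.212,-0.065,0,0,0.5,1]]' 20
python3 - <<'E'
from go import *
show(); to(-.12,0,.27,0)
E
```

```text
time: 1.87
ee_pos: [0.3687, -0.3081, 0.2707]
tcp_rot: [0.0, 1.0, -0.03, 0.0]
ft_force: [0.4, -0.7, 0.7]
opening: 0.0446
t 1.87 loom [-0.1697 -0.298   0.2707] tilt 0.0 F [ 0.4 -0.7  0.7] q [-0.93 -0.22  1.91  0.    1.45  0.7 ] op 0.045
(-0.12, 0, 0.27, 0) -> [0.0761, -0.2924, 0.0006] [0.0003, -0.0006, 0.0895] dist 0.302
```

```bash
python3 -m crank '[[0.01,-0.037,0,0,0,0.02,1],[0.02,-0.074,0,0,0,0.04,1],[0.03,-0.111,0,0,0,0.06,1],[0.04,-0.148,0,0,0,0.08,1],[0.05,-0.185,0,0,0,0.09,1],[0.06,-0.222,0,0,0,0.09,1],[0.068,-0.26,0,0,0,0.09,1],[0.076,-0.29,0,0,0,0.09,1]]'
python3 - <<'E'
from go import *
show(); to(-.13,0,.22,50)
E
```

```text
time: 2.53
ee_pos: [0.461, -0.0223, 0.2708]
tcp_rot: [-0.0, 0.997, -0.073, 0.0]
ft_force: [1.3, -0.2, 0.0]
opening: 0.0004
t 2.53 loom [-0.1211 -0.0017  0.2708] tilt 0.1 F [ 1.3 -0.2  0. ] q [-0.3  -0.27  1.95  0.    1.46  1.42] op 0.0
(-0.13, 0, 0.22, 50) -> [-0.0089, -0.0017, 0.0508] [-0.002, 0.8718, 0.0037] dist 0.052
```

```bash
python3 -m crank '[[0,-0.001,0.005,0,0.11,0,1],[0,-0.002,0.01,0,0.22,0,1],[0,-0.002,0.015,0,0.33,0,1],[-0.002,-0.002,0.02,0,0.44,0,1],[-0.004,-0.002,0.03,0,0.55,0,1],[-0.006,-0.002,0.04,0,0.66,0,1],[-0.008,-0.002,0.045,0,0.77,0,1],[-0.009,-0.002,0.05,0,0.87,0,1]]'
python3 - <<'E'
from go import *
show(); to(-.13,0,.22,50)
E
```

```text
time: 3.2
ee_pos: [0.4786, -0.0229, 0.2455]
tcp_rot: [0.036, 0.903, -0.067, 0.424]
ft_force: [1.2, -0.1, 1.9]
opening: 0.0006
t 3.2 loom [-0.1036  0.0004  0.2455] tilt 50.3 F [ 1.2 -0.1  1.9] q [-0.39 -0.86  2.53  0.31  0.63  1.15] op 0.001
(-0.13, 0, 0.22, 50) -> [-0.0365, 0.0003, -0.004] [0.0068, -0.0057, 0.0044] dist 0.037
```

```bash
cat > kin.py <<'E'
from go import *
from scipy.optimize import least_squares
rec=[([-1.302,.245793,1.559018,0,1.338682],[.27834593,-.58672,.204357],np.array([0,0,-1]))]
E
python3 - <<'E'
from kin import *
s,P,r=cur(); print(s["q"].tolist(),P.tolist(),r.as_matrix().round(4).tolist())
# states: (q, P, toolz)
S=[([-1.30211693,.245793142,1.55901812],[.27834593,-.58672243,.20435654],[0,0,-1]),
   ([-.93,-.22,1.91],[.3687,-.3081,.2707],[0,0,-1]),([-.30,-.27,1.95],[.461,-.0223,.2708],[0,0,-1]),
   (s["q"][:3],P,r.as_matrix()[:,2])]
def res(v):
    h,L1,L2,Lt,d,b=v; o=[]
    for q,P,z in S:
        W=np.array(P)-Lt*np.array(z)
        c,sn=np.cos(q[0]),np.sin(q[0]); rr=b+L1*np.sin(q[1])+L2*np.sin(q[1]+q[2])
        o+=list(W-np.array([c*rr-sn*d,sn*rr+c*d,h+L1*np.cos(q[1])+L2*np.cos(q[1]+q[2])]))
    return o
m=least_squares(res,[.3,.4,.4,.25,.1,0]); print(m.x.round(4),np.abs(m.fun).max())
E
```

```text
[-0.3949391009344472, -0.8604743036476152, 2.5318036567708293, 0.3110417361644079, 0.6289408005757955, 1.1540100746717088] [0.47861472668779376, -0.022890912852836048, 0.24551781341412904] [[0.6319, -0.1518, 0.76], [-0.091, -0.9884, -0.1217], [0.7697, 0.0077, -0.6384]]
[ 2.113e-01  4.010e-01  5.579e-01  2.664e-01  1.135e-01 -1.000e-04] 0.0020932263889373304
```

```bash
cat >> go.py <<'E'
def margin(*a):
    P,r=pose(*a); W=P-.2664*r.as_matrix()[:,2]; d=np.sqrt(W[0]**2+W[1]**2-.1135**2+(W[2]-.2113)**2)
    c=(d*d-.401**2-.558**2)/(2*.401*.558); return round(float(np.arccos(c)),2)
E
python3 - <<'E'
from go import *
for a in((-.07,0,.2,40),(-.07,0,.14,40),(-.046,0,.14,40),(-.07,0,.14,45),(-.046,0,.14,45)): print(a,margin(*a))
to(-.07,0,.2,40);to(-.07,0,.14,40)
E
```

```text
(-0.07, 0, 0.2, 40) 2.4
(-0.07, 0, 0.14, 40) 2.47
(-0.046, 0, 0.14, 40) 2.41
(-0.07, 0, 0.14, 45) 2.53
(-0.046, 0, 0.14, 45) 2.47
(-0.07, 0, 0.2, 40) -> [-0.0136, -0.0, 0.0549] [0.0072, -0.1802, 0.0038] dist 0.057
(-0.07, 0, 0.14, 40) -> [-0.0598, -0.0005, 0.0932] [0.0072, -0.1802, 0.0038] dist 0.111
```

```bash
python3 -m crank '[[-0.002,0,0.008,0,-0.03,0,1],[-0.004,0,0.016,0,-0.06,0,1],[-0.006,0,0.024,0,-0.09,0,1],[-0.008,0,0.032,0,-0.12,0,1],[-0.01,0,0.04,0,-0.15,0,1],[-0.012,0,0.048,0.003,-0.18,0,1],[-0.014,0,0.055,0.007,-0.18,0.004,1],[-0.014,0,0.055,0.007,-0.18,0.004,1]]'
python3 - <<'E'
from go import *
show(); to(-.07,0,.14,40)
E
```

```text
time: 3.87
ee_pos: [0.5073, -0.0255, 0.1848]
tcp_rot: [0.021, 0.942, -0.071, 0.328]
ft_force: [-0.6, -0.2, 0.2]
opening: 0.0007
t 3.87 loom [-0.0749  0.0022  0.1848] tilt 38.4 F [-0.6 -0.2  0.2] q [-0.35 -0.52  2.39  0.22  0.62  1.24] op 0.001
(-0.07, 0, 0.14, 40) -> [-0.024, 0.0025, 0.0381] [-0.0064, 0.0282, -0.0024] dist 0.045
```

```bash
python3 -m crank '[[-0.004,0.0005,0.006,-0.001,0.005,0,1],[-0.008,0.001,0.012,-0.002,0.01,0,1],[-0.012,0.0015,0.019,-0.004,0.015,-0.001,1],[-0.016,0.002,0.026,-0.006,0.02,-0.002,1],[-0.02,0.0025,0.032,-0.006,0.028,-0.002,1],[-0.024,0.0025,0.038,-0.006,0.028,-0.002,1],[-0.024,0.0025,0.038,-0.006,0.028,-0.002,1],[-0.024,0.0025,0.038,-0.006,0.028,-0.002,1]]'
python3 - <<'E'
from go import *
show(); to(-.046,0,.14,40)
c=manip.read_camera("scene")
cv2.imwrite("pics/s1.png",cv2.resize(c["image"][160:300,210:400,::-1],None,fx=4,fy=4,interpolation=cv2.INTER_CUBIC))
c=manip.read_camera("top")
cv2.imwrite("pics/t1.png",cv2.resize(c["image"][180:320,270:410,::-1],None,fx=4,fy=4,interpolation=cv2.INTER_CUBIC))
E
```

```text
time: 4.53
ee_pos: [0.5115, -0.0283, 0.1408]
tcp_rot: [0.026, 0.937, -0.07, 0.341]
ft_force: [0.7, 0.0, 0.1]
opening: 0.0002
t 4.53 loom [-0.0703 -0.      0.1408] tilt 40.0 F [0.7 0.  0.1] q [-0.35 -0.43  2.43  0.29  0.46  1.16] op 0.0
(-0.046, 0, 0.14, 40) -> [0.0181, -0.0, 0.0163] [0.0001, -0.0008, -0.0001] dist 0.024
```

View pics/s1.png

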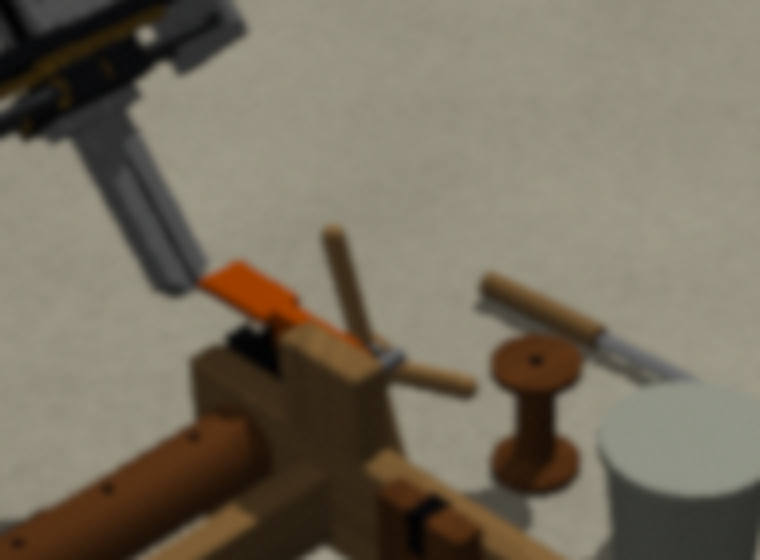

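View pics/t1.png

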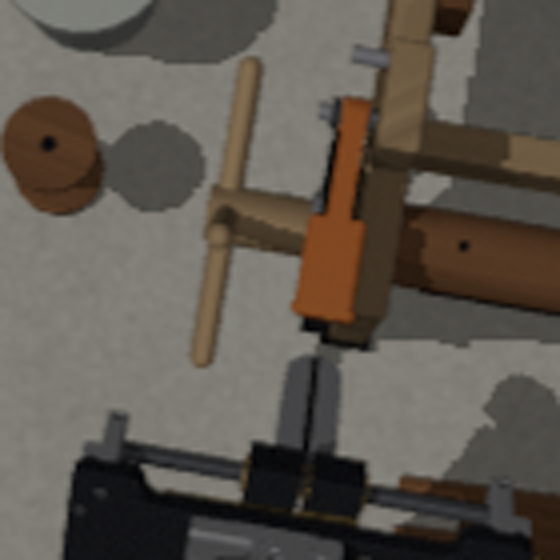

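The scene view shows the fingertip (175,290) just in front of and below the tab end (205,283). The top view shows it lined up with the tab. I'll insert it and compute the lift arc.

```bash
python3 -m crank '[[0.004,0,0.004,0,0,0,1],[0.008,0,0.007,0,0,0,1],[0.012,0,0.011,0,0,0,1],[0.016,0,0.0145,0,0,0,1],[0.018,0,0.016,0,0,0,1],[0.018,0,0.016,0,0,0,1],[0.018,0,0.016,0,0,0,1],[0.018,0,0.016,0,0,0,1]]'
cat >> go.py <<'E'
def lift(th,t=40,s=84,ins=9):
    u=np.array([-np.cos(th),np.sin(th)]);n=np.array([np.sin(th),np.cos(th)]);piv=np.array([45,155.])
    tr=np.radians(t); b=np.array([-np.sin(tr),np.cos(tr)]) # back along finger
    if th<np.pi/2-tr: c=piv+93*u+3.5*n-ins*b
    else: c=piv+s*u+3.5*n
    return (c-8*np.array([np.cos(tr),np.sin(tr)]))/1000
E
python3 - <<'E'
from go import *
show()
for th in np.arange(0,1.9,.15):
    p=lift(th); print(round(th,2),(p*1000).round(1),margin(p[0],0,p[1],40),end=" "); to(p[0],0,p[1],40)
E
```

```text
time: 5.3
ee_pos: [0.5357, -0.032, 0.1408]
tcp_rot: [0.026, 0.937, -0.07, 0.342]
ft_force: [0.0, -0.2, 0.3]
opening: 0.0004
t 5.3 loom [-4.580e-02 -1.000e-04  1.408e-01] tilt 40.1 F [ 0.  -0.2  0.3] q [-0.33 -0.34  2.37  0.29  0.43  1.17] op 0.0
0.0 [-48.3 146.5] 2.41 (np.float64(-0.04834326705777297), 0, np.float64(0.14646329913443687), 40) -> [0.0017, -0.0001, -0.006] [0.0001, -0.0018, 0.0002] dist 0.006
0.15 [-46.8 160.3] 2.39 (np.float64(-0.0467759438421673), 0, np.float64(0.16032174422725773), 40) -> [0.0118, -0.0001, -0.0156] [0.0001, -0.0018, 0.0002] dist 0.02
0.3 [-43.2 173.8] 2.37 (np.float64(-0.04315523982313964), 0, np.float64(0.17379035606588106), 40) -> [0.0233, -0.0001, -0.0236] [0.0001, -0.0018, 0.0002] dist 0.033
0.45 [-37.6 186.6] 2.34 (np.float64(-0.03756246820718262), 0, np.float64(0.18656665866501568), 40) -> [0.0358, -0.0001, -0.0297] [0.0001, -0.0018, 0.0002] dist 0.047
0.6 [-30.1 198.4] 2.31 (np.float64(-0.030123230587490425), 0, np.float64(0.19836372381235903), 40) -> [0.0491, -0.0, -0.034] [0.0001, -0.0018, 0.0002] dist 0.06
0.75 [-21.  208.9] 2.28 (np.float6
[... 566 characters left out ...]
.1011, -0.0, -0.0308] [0.0001, -0.0018, 0.0002] dist 0.106
1.35 [ 23.9 232.6] 2.15 (np.float64(0.02389011449162598), 0, np.float64(0.2325849845847727), 40) -> [0.1124, -0.0, -0.0254] [0.0001, -0.0018, 0.0002] dist 0.115
1.5 [ 36.4 233.9] 2.12 (np.float64(0.03642095196807533), 0, np.float64(0.23389485820308523), 40) -> [0.1229, -0.0, -0.0183] [0.0001, -0.0018, 0.0002] dist 0.124
1.65 [ 49.  233.3] 2.09 (np.float64(0.049006826714402534), 0, np.float64(0.23331743840181332), 40) -> [0.1321, -0.0, -0.0097] [0.0001, -0.0018, 0.0002] dist 0.132
1.8 [ 61.4 230.9] 2.06 (np.float64(0.06136508711734117), 0, np.float64(0.23086569278485028), 40) -> [0.14, -0.0, 0.0001] [0.0001, -0.0018, 0.0002] dist 0.14
```

```bash
python3 -m crank '[[0.002,0,-0.006,0,0,0,1],[0.008,0,-0.012,0,0,0,1],[0.014,0,-0.0175,0,0,0,1],[0.021,0,-0.0225,0,0,0,1],[0.029,0,-0.027,0,0,0,1],[0.036,0,-0.03,0,0,0,1],[0.043,0,-0.0325,0,0,0,1],[0.049,0,-0.034,0,0,0,1]]'
python3 - <<'E'
from go import *
show()
for th in np.arange(.75,1.9,.15):
    p=lift(th); print(round(th,2),end=" "); to(p[0].round(4),0,p[1].round(4),40)
c=manip.read_camera("scene")
cv2.imwrite("pics/s2.png",cv2.resize(c["image"][160:300,210:400,::-1],None,fx=4,fy=4,interpolation=cv2.INTER_CUBIC))
E
```

```text
time: 5.97
ee_pos: [0.5519, -0.0346, 0.1997]
tcp_rot: [0.026, 0.937, -0.07, 0.342]
ft_force: [-0.4, -0.4, 0.1]
opening: 0.0007
t 5.97 loom [-2.940e-02 -1.000e-04  1.997e-01] tilt 40.2 F [-0.4 -0.4  0.1] q [-0.33 -0.39  2.29  0.22  0.56  1.25] op 0.001
0.75 (np.float64(-0.021), 0, np.float64(0.2089), 40) -> [0.0123, -0.0001, -0.0016] [0.0003, -0.003, 0.0004] dist 0.012
0.9 (np.float64(-0.0106), 0, np.float64(0.2178), 40) -> [0.026, -0.0001, -0.0017] [0.0003, -0.003, 0.0004] dist 0.026
1.05 (np.float64(0.0001), 0, np.float64(0.2245), 40) -> [0.0385, -0.0001, 0.0001] [0.0003, -0.003, 0.0004] dist 0.039
1.2 (np.float64(0.0117), 0, np.float64(0.2294), 40) -> [0.0505, -0.0001, 0.0039] [0.0003, -0.003, 0.0004] dist 0.051
1.35 (np.float64(0.0239), 0, np.float64(0.2326), 40) -> [0.0619, -0.0001, 0.0093] [0.0003, -0.003, 0.0004] dist 0.063
1.5 (np.float64(0.0364), 0, np.float64(0.2339), 40) -> [0.0723, -0.0001, 0.0164] [0.0003, -0.003, 0.0004] dist 0.074
1.65 (np.float64(0.049), 0, np.float64(0.2333), 40) -> [0.0816, -0.0001, 0.0249] [0.0003, -0.003, 0.0004] dist 0.085
1.8 (np.float64(0.0614), 0, np.float64(0.2309), 40) -> [0.0895, -0.0001, 0.0348] [0.0003, -0.003, 0.0004] dist 0.096
```

View pics/s2.png

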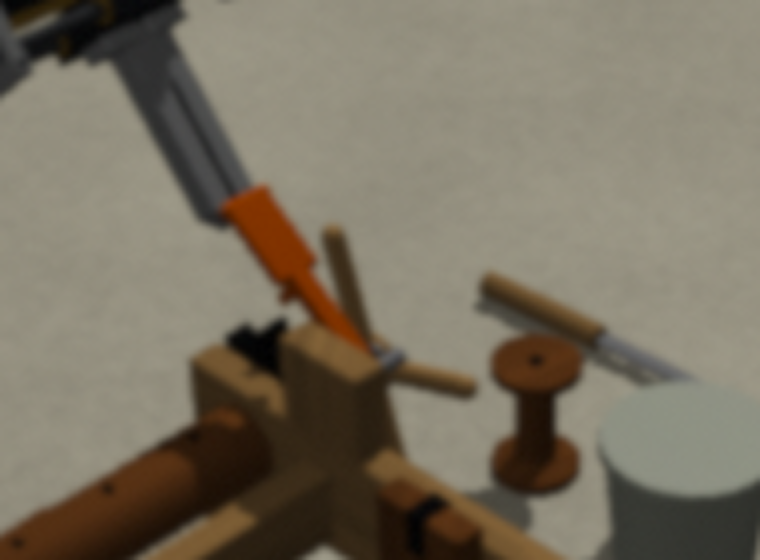

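The tab is resting on the fingertip, raised to about 0.6 rad (tab end at (245,195)). I'll continue over the top.

```bash
python3 -m crank '[[0.0125,0,-0.0018,0,0,0,1],[0.026,0,-0.0017,0,0,0,1],[0.0385,0,0,0,0,0,1],[0.0505,0,0.004,0,0,0,1],[0.062,0,0.009,0,0,0,1],[0.072,0,0.0165,0,0,0,1],[0.0815,0,0.025,0,0,0,1],[0.0855,0,0.03,0,0,0,1]]'
python3 - <<'E'
from go import *
show(); to(-.02,0,.27,40)
c=manip.read_camera("scene")
cv2.imwrite("pics/s3.png",cv2.resize(c["image"][160:300,210:400,::-1],None,fx=4,fy=4,interpolation=cv2.INTER_CUBIC))
E
```

```text
time: 6.68
ee_pos: [0.6361, -0.0473, 0.2307]
tcp_rot: [0.026, 0.937, -0.07, 0.342]
ft_force: [-0.6, -0.0, -0.1]
opening: 0.0005
t 6.68 loom [ 5.580e-02 -2.000e-04  2.307e-01] tilt 40.1 F [-0.6 -0.  -0.1] q [-0.29 -0.18  2.07  0.17  0.56  1.32] op 0.001
(-0.02, 0, 0.27, 40) -> [-0.0326, -0.0002, -0.0789] [0.0002, -0.0021, 0.0001] dist 0.085
```

View pics/s3.png

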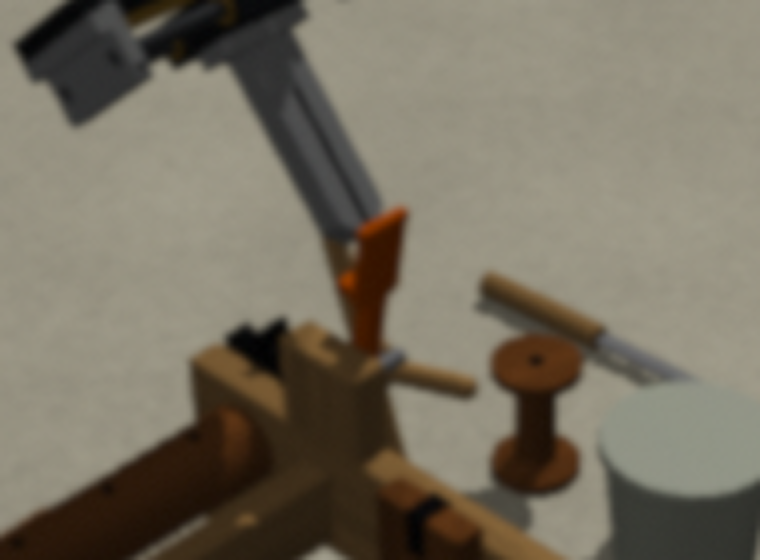

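```bash
python3 -m crank '[[-0.01,0,-0.01,0,0,0,1],[-0.022,0,-0.025,0,0,0,1],[-0.034,0,-0.04,0,0,0,1],[-0.046,-0.01,-0.05,0,0,0,1],[-0.058,-0.02,-0.05,0,0,0,1],[-0.07,-0.03,-0.05,0,0,0,1],[-0.085,-0.04,-0.05,0,0,0,1],[-0.1,-0.05,-0.05,0,0,0,1]]'
python3 - <<'E'
from go import *
show(); to(-.06,0.05,.156,40); print(margin(-.06,.05,.156,40))
c=manip.read_camera("scene")
cv2.imwrite("pics/s4.png",cv2.resize(c["image"][160:300,210:400,::-1],None,fx=4,fy=4,interpolation=cv2.INTER_CUBIC))
E
```

```text
time: 7.4
ee_pos: [0.5341, 0.0191, 0.2038]
tcp_rot: [0.026, 0.937, -0.07, 0.342]
ft_force: [-0.3, -0.5, -0.4]
opening: 0.0004
t 7.4 loom [-0.0551  0.0502  0.2038] tilt 40.1 F [-0.3 -0.5 -0.4] q [-0.19 -0.45  2.32  0.05  0.57  1.5 ] op 0.0
(-0.06, 0.05, 0.156, 40) -> [-0.0346, 0.0002, 0.0334] [0.0003, -0.0018, -0.0001] dist 0.048
2.4
```

View pics/s4.png

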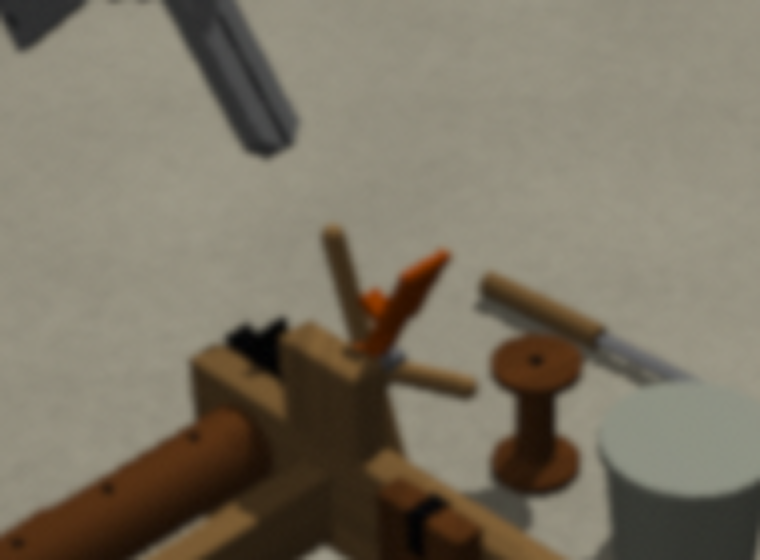

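The pawl lies back at its stop (tab end at (447,257)) and the wheel has not moved. I'll descend in front of the top handle arm.

```bash
python3 -m crank '[[-0.006,0,0.005,0,0,0,1],[-0.012,0,0.011,0,0,0,1],[-0.018,0,0.017,0,0,0,1],[-0.024,0,0.023,0,0,0,1],[-0.03,0,0.028,0,0,0,1],[-0.0345,0,0.0335,0,0,0,1],[-0.0345,0,0.0335,0,0,0,1],[-0.0345,0,0.0335,0,0,0,1]]'
python3 - <<'E'
from go import *
show()
for ph in range(-25,26,5):
    a=np.radians(ph); t=np.radians(40); r=58
    c=np.array([r*np.sin(a)-6*np.cos(a),105+r*np.cos(a)+6*np.sin(a)])-8*np.array([np.cos(t),np.sin(t)])
    c=c.round(1)/1000; print(ph,c,end=" "); to(float(c[0]),.05,float(c[1]),40)
c=manip.read_camera("scene")
cv2.imwrite("pics/s5.png",cv2.resize(c["image"][160:300,210:400,::-1],None,fx=4,fy=4,interpolation=cv2.INTER_CUBIC))
E
```

```text
time: 8.12
ee_pos: [0.53, 0.0192, 0.1558]
tcp_rot: [0.026, 0.937, -0.07, 0.341]
ft_force: [-0.1, -0.0, 0.8]
opening: 0.0003
t 8.12 loom [-0.0591  0.0498  0.1558] tilt 40.0 F [-0.1 -0.   0.8] q [-0.19 -0.38  2.37  0.06  0.45  1.48] op 0.0
-25 [-0.0361  0.1499] (-0.0361, 0.05, 0.1499, 40) -> [0.0138, -0.0002, 0.0193] [0.0003, -0.0006, -0.0001] dist 0.024
-20 [-0.0316  0.1523] (-0.0316, 0.05, 0.15230000000000002, 40) -> [0.0188, -0.0003, 0.0204] [0.0003, -0.0006, -0.0001] dist 0.028
-15 [-0.0269  0.1543] (-0.0269, 0.05, 0.15430000000000002, 40) -> [0.0237, -0.0003, 0.0219] [0.0003, -0.0006, -0.0001] dist 0.032
-10 [-0.0221  0.1559] (-0.0221, 0.05, 0.1559, 40) -> [0.0284, -0.0003, 0.0237] [0.0003, -0.0006, -0.0001] dist 0.037
-5 [-0.0172  0.1571] (-0.0172, 0.05, 0.1571, 40) -> [0.0329, -0.0003, 0.026] [0.0003, -0.0006, -0.0001] dist 0.042
0 [-0.0121  0.1579] (-0.0121, 0.05, 0.1579, 40) -> [0.0373, -0.0003, 0.0286] [0.0003, -0.0006, -0.0001] dist 0.047
5 [-0.0071  0.1582] (-0.0070999999999999995, 0.05, 0.15819999999999998, 40) -> [0.0414, -0.0003, 0.0316] [0.0003, -0.0006, -0.0001] dist 0.052
10 [-0.002  0.158] (-0.002, 0.05, 0.158, 40) -> [0.0451, -0.0003, 0.0351] [0.0003, -0.0006, -0.0001] dist 0.057
15 [0.0031 0.1574] (0.0031, 0.05, 0.1574, 40) -> [0.0487, -0.0003, 0.0388] [0.0003, -0.0006, -0.0001] dist 0.062
20 [0.0081 0.1564] (0.0081, 0.05, 0.1564, 40) -> [0.0519, -0.0003, 0.0428] [0.0003, -0.0006, -0.0001] dist 0.067
25 [0.0129 0.155 ] (0.0129, 0.05, 0.155, 40) -> [0.0546, -0.0003, 0.0469] [0.0003, -0.0006, -0.0001] dist 0.072
```

View pics/s5.png

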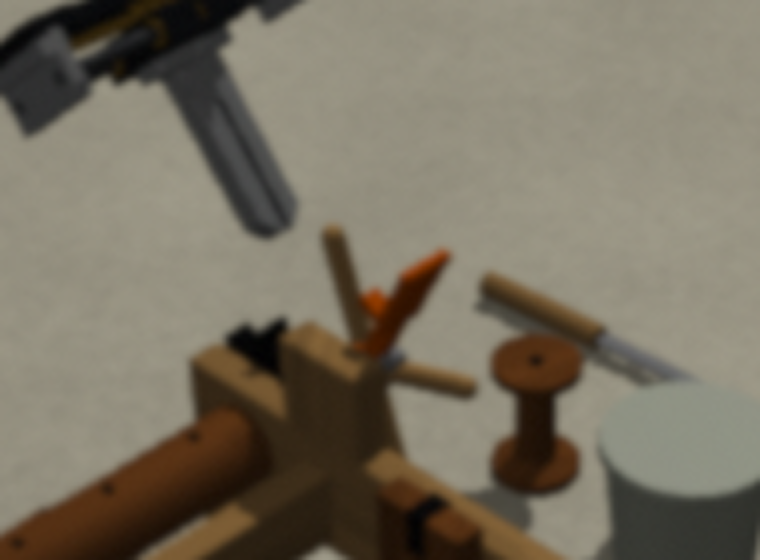

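```bash
python3 -m crank '[[0.009,0,0.012,0,0,0,1],[0.0165,0,0.02,0,0,0,1],[0.0237,0,0.022,0,0,0,1],[0.0305,0,0.025,0,0,0,1],[0.0365,0,0.0282,0,0,0,1],[0.0414,0,0.0316,0,0,0,1],[0.0451,0,0.0351,0,0,0,1],[0.0475,0,0.0375,0,0,0,1]]'
python3 - <<'E'
from go import *
show()
c=manip.read_camera("scene")
np.save("s6.npy",c,allow_pickle=True)
cv2.imwrite("pics/s6.png",cv2.resize(c["image"][160:300,210:400,::-1],None,fx=4,fy=4,interpolation=cv2.INTER_CUBIC))
E
```

```text
time: 8.83
ee_pos: [0.5905, 0.0103, 0.1587]
tcp_rot: [0.026, 0.937, -0.07, 0.342]
ft_force: [-1.6, -0.4, -0.4]
opening: 0.0005
t 8.83 loom [0.0021 0.05   0.1587] tilt 40.1 F [-1.6 -0.4 -0.4] q [-0.19 -0.2   2.23  0.06  0.41  1.49] op 0.001
```

View pics/s6.png

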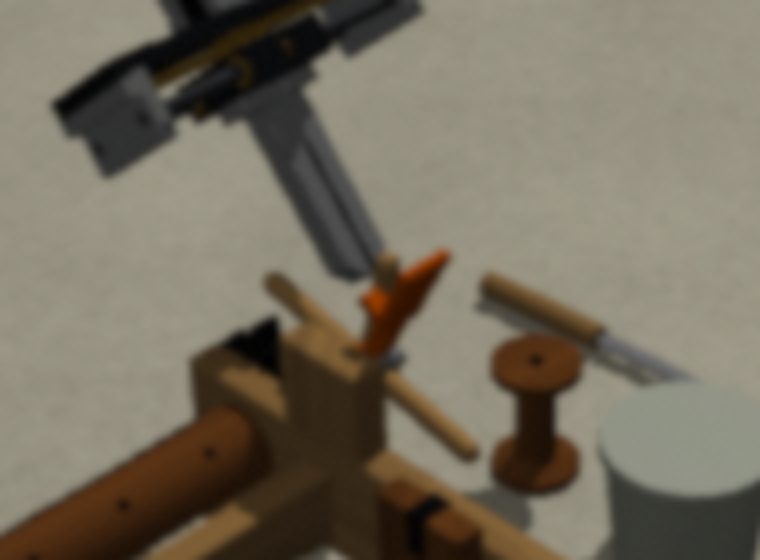

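```bash
cat > ang.py <<'E'
from go import *
def fit(c,obs):
    # obs: list of (k, u, v) ball-end pixels; find phi with free common pixel shift
    def pr(ph,k):
        a=ph+k*np.pi/2; x,z=.069*np.sin(a),.105+.069*np.cos(a); y=.05;C,S=np.cos(A),np.sin(A)
        return pix(c,np.array([X0+C*x-S*y,Y0+S*x+C*y,z]))
    from scipy.optimize import least_squares
    best=None
    for p0 in(-.4,0,.4):
        m=least_squares(lambda v:np.concatenate([pr(v[0],k)+v[1:]-[u,w] for k,u,w in obs]),[p0,0,0])
        if best is None or m.cost<best.cost: best=m
    return best.x.round(3),np.degrees(best.x[0]).round(1),np.sqrt(best.cost).round(2)
E
python3 - <<'E'
from ang import *
c=np.load("s6.npy",allow_pickle=True).item()
z=lambda k,a,b:(k,210+a/4-.5,160+b/4-.5)
print(fit(c,[z(0,333,237),z(1,466,385)]))
print(fit(c,[z(0,387,260),z(3,279,284),z(1,467,450)]))
E
```

```text
(array([-0.335, -0.317, -0.432]), np.float64(-19.2), np.float64(0.12))
(array([ 0.223, -0.501, -0.997]), np.float64(12.8), np.float64(0.92))
```

```bash
python3 - <<'E'
from go import *
show();to(.0088,.05,.1575,40)
E
```

```text
t 8.88 loom [0.0024 0.0499 0.1587] tilt 40.1 F [-1.3  0.8 -0.3] q [-0.19 -0.2   2.23  0.06  0.41  1.49] op 0.0
(0.0088, 0.05, 0.1575, 40) -> [0.0041, -0.0001, 0.0051] [0.0002, -0.0024, 0.0001] dist 0.007
```

```bash
python3 -m crank '[[0.001,0,0.001,0,0,0,1],[0.002,0,0.002,0,0,0,1],[0.003,0,0.003,0,0,0,1],[0.0035,0,0.004,0,0,0,1],[0.004,0,0.005,0,0,0,1],[0.004,0,0.005,0,0,0,1],[0.004,0,0.005,0,0,0,1],[0.004,0,0.005,0,0,0,1]]'
python3 - <<'E'
from go import *
show()
c=manip.read_camera("scene")
np.save("s7.npy",c,allow_pickle=True)
cv2.imwrite("pics/s7.png",cv2.resize(c["image"][160:300,210:400,::-1],None,fx=4,fy=4,interpolation=cv2.INTER_CUBIC))
E
```

```text
time: 9.55
ee_pos: [0.5963, 0.0094, 0.1574]
tcp_rot: [0.026, 0.937, -0.07, 0.342]
ft_force: [-0.0, 0.1, 1.0]
opening: 0.0006
t 9.55 loom [0.008  0.0499 0.1574] tilt 40.1 F [-0.   0.1  1. ] q [-0.18 -0.18  2.22  0.06  0.4   1.49] op 0.001
```

View pics/s7.png

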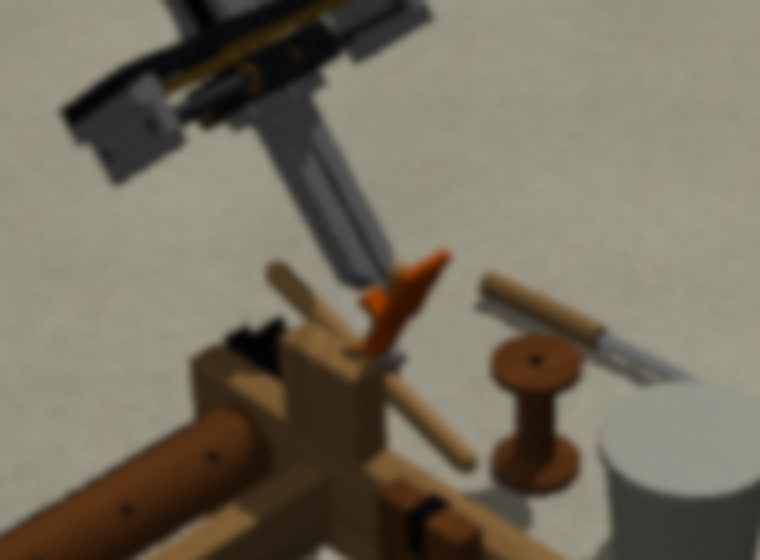

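```bash
python3 - <<'E'
from ang import *
z=lambda k,a,b:(k,210+a/4-.5,160+b/4-.5)
c=np.load("s7.npy",allow_pickle=True).item()
print(fit(c,[z(3,279,273),z(1,467,460)]))
c6=np.load("s6.npy",allow_pickle=True).item()
print(fit(c6,[z(3,279,285),z(1,467,450)]))
c0=np.load("scene0.npy",allow_pickle=True).item()
def crop(c): return cv2.resize(c["image"][235:262,255:295,::-1],None,fx=9,fy=9,interpolation=cv2.INTER_CUBIC)
cv2.imwrite("pics/cmp.png",np.vstack([crop(c0),crop(c)]))
E
```

```text
(array([ 0.344, -0.306, -0.835]), np.float64(19.7), np.float64(0.14))
(array([ 0.229, -0.444, -0.634]), np.float64(13.1), np.float64(0.8))
```

View pics/cmp.png

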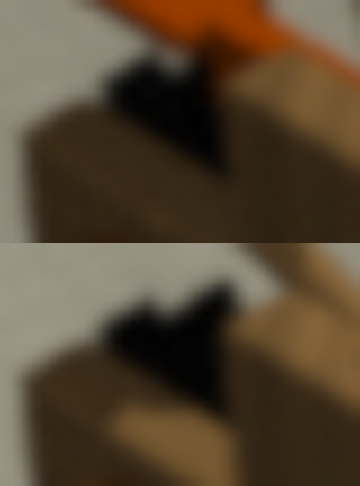

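Wheel is at about +19.7° lean (joint ≈ 0.69), and the tooth silhouette matches the start. I'll back away now.

```bash
python3 -m crank '[[-0.004,0,-0.0034,0,0,0,1],[-0.012,0,-0.01,0,0,0,1],[-0.02,0,-0.018,0,0,0,1],[-0.02,0,-0.03,0,0,0,1],[-0.015,0,-0.055,0,0,0,1],[0.0,0,-0.085,0,0,0,1],[0.02,0,-0.11,0,0,0,1],[0.045,0,-0.13,0,0,0,1]]'
python3 - <<'E'
from go import *
show(); to(.06,.03,.30,0);to(.125,0,.29,0);print(margin(.125,0,.29,0))
E
```

```text
time: 10.27
ee_pos: [0.5463, 0.0171, 0.2873]
tcp_rot: [0.026, 0.937, -0.07, 0.343]
ft_force: [0.6, -0.4, 0.5]
opening: 0.0
t 10.27 loom [-0.0427  0.05    0.2873] tilt 40.2 F [ 0.6 -0.4  0.5] q [-0.19 -0.5   2.21  0.04  0.74  1.51] op 0.0
(0.06, 0.03, 0.3, 0) -> [0.0866, 0.0201, 0.0565] [0.0003, -0.7014, 0.0003] dist 0.105
(0.125, 0, 0.29, 0) -> [0.1298, 0.0501, 0.1061] [0.0003, -0.7014, 0.0003] dist 0.175
1.27
```

```bash
python3 -m crank '[[0.012,0.002,-0.005,0,-0.09,0,1],[0.03,0.006,0.005,0,-0.19,0,1],[0.05,0.012,0.025,0,-0.29,0,1],[0.07,0.02,0.042,0,-0.39,0,1],[0.087,0.028,0.057,0,-0.49,0,1],[0.103,0.036,0.074,0,-0.59,0,1],[0.117,0.044,0.09,0,-0.7,0,1],[0.13,0.05,0.106,0,-0.7,0,1]]'
python3 - <<'E'
from go import *
show(); to(.125,0,.218,0)
c=manip.read_camera("scene")
np.save("s8.npy",c,allow_pickle=True)
cv2.imwrite("pics/s8.png",cv2.resize(c["image"][120:300,200:400,::-1],None,fx=3.3,fy=3.3,interpolation=cv2.INTER_CUBIC))
E
```

```text
time: 10.93
ee_pos: [0.7085, -0.0595, 0.2861]
tcp_rot: [-0.0, 0.997, -0.075, -0.002]
ft_force: [1.0, 0.4, -0.6]
opening: -0.0
t 10.93 loom [ 0.1292 -0.0014  0.2861] tilt 0.2 F [ 1.   0.4 -0.6] q [-0.24  0.34  1.3  -0.    1.51  1.48] op -0.0
(0.125, 0, 0.218, 0) -> [-0.0039, -0.0014, 0.0681] [0.0003, 0.0043, -0.001] dist 0.068
```

View pics/s8.png

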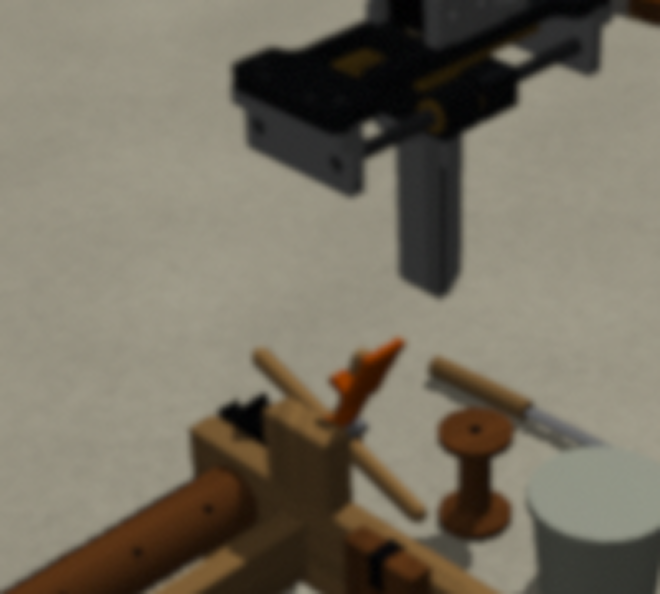

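```bash
python3 -m crank '[[-0.001,0,0.01,0,0,0,1],[-0.002,-0.001,0.022,0,0,0,1],[-0.004,-0.001,0.034,0,0.004,0,1],[-0.004,-0.001,0.046,0,0.004,0,1],[-0.004,-0.001,0.058,0,0.004,0,1],[-0.004,-0.001,0.066,0,0.004,0,1],[-0.004,-0.001,0.066,0,0.004,0,1],[-0.004,-0.001,0.066,0,0.004,0,1]]'
python3 - <<'E'
from ang import *
show(); to(.038,0,.22,0)
c=np.load("s8.npy",allow_pickle=True).item()
z=lambda k,a,b:(k,200+a/3.3-.5,120+b/3.3-.5)
print(fit(c,[z(3,264,360),z(1,415,512)]))
c=manip.read_camera("scene")
cv2.imwrite("pics/s9.png",cv2.resize(c["image"][120:300,200:400,::-1],None,fx=3.3,fy=3.3,interpolation=cv2.INTER_CUBIC))
E
```

```text
time: 11.65
ee_pos: [0.7015, -0.0559, 0.2219]
tcp_rot: [0.0, 0.997, -0.075, 0.002]
ft_force: [-0.2, -0.1, -0.7]
opening: 0.0006
t 11.65 loom [0.1218 0.0011 0.2219] tilt 0.2 F [-0.2 -0.1 -0.7] q [-0.24  0.35  1.39  0.    1.39  1.48] op 0.001
(0.038, 0, 0.22, 0) -> [-0.0838, 0.0011, 0.0016] [0.0001, -0.0032, 0.0002] dist 0.084
(array([ 0.338, -0.685, -0.343]), np.float64(19.4), np.float64(0.84))
```

View pics/s9.png

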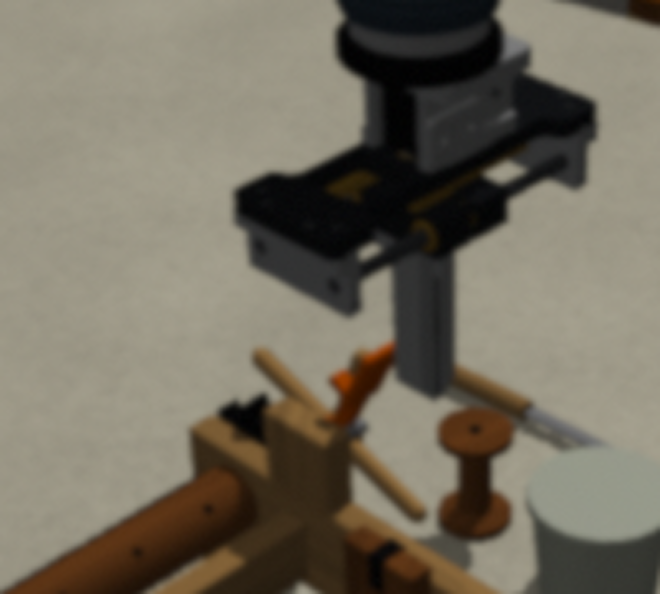

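```bash
python3 -m crank '[[-0.01,0.001,0.001,0,0,0,1],[-0.022,0.001,0.001,0,0,0,1],[-0.034,0.001,0.001,0,0,0,1],[-0.046,0.001,0.001,0,0,0,1],[-0.057,0.001,0.001,0,0,0,1],[-0.067,0.001,0.001,0,0,0,1],[-0.076,0.001,0.001,0,0,0,1],[-0.084,0.001,0.001,0,0,0,1]]'
python3 - <<'E'
from go import *
show()
c=manip.read_camera("scene")
cv2.imwrite("pics/s10.png",cv2.resize(c["image"][120:300,200:400,::-1],None,fx=3.3,fy=3.3,interpolation=cv2.INTER_CUBIC))
E
```

```text
time: 12.37
ee_pos: [0.6187, -0.0446, 0.222]
tcp_rot: [0.0, 0.997, -0.075, 0.003]
ft_force: [0.7, -0.2, -0.3]
opening: 0.0009
t 12.37 loom [ 3.81e-02 -1.00e-04  2.22e-01] tilt 0.3 F [ 0.7 -0.2 -0.3] q [-0.25  0.16  1.63  0.    1.35  1.47] op 0.001
```

View pics/s10.png

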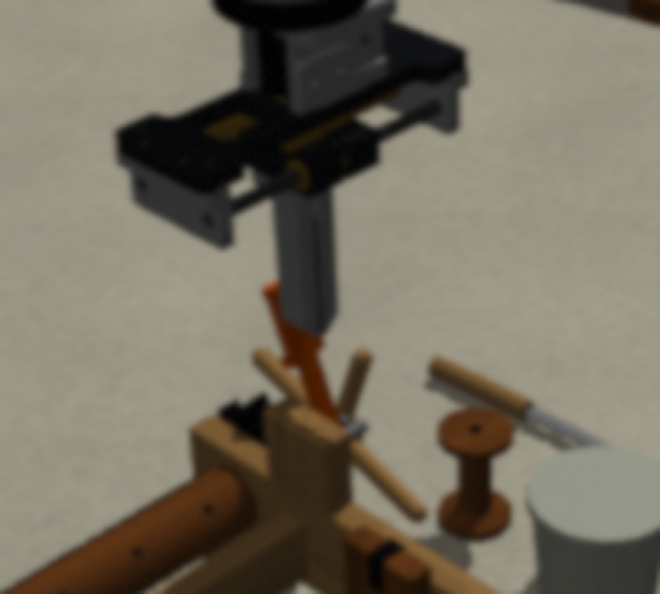

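```bash
python3 -m crank '[[-0.008,0,0,0,0,0,1],[-0.016,0,0,0,0,0,1],[-0.022,0,0,0,0,0,1],[-0.022,0,0,0,0,0,1],[-0.022,0,-0.005,0,0,0,1],[-0.022,0,-0.02,0,0,0,1],[-0.022,0,-0.04,0,0,0,1],[-0.022,0,-0.06,0,0,0,1]]'
python3 - <<'E'
from go import *
show()
c=manip.read_camera("scene");np.save("s11.npy",c,allow_pickle=True)
cv2.imwrite("pics/s11.png",cv2.resize(c["image"][160:300,210:400,::-1],None,fx=4,fy=4,interpolation=cv2.INTER_CUBIC))
E
```

```text
time: 13.08
ee_pos: [0.5967, -0.0413, 0.2814]
tcp_rot: [0.0, 0.997, -0.075, 0.001]
ft_force: [0.3, 0.4, -0.2]
opening: 0.0003
t 13.08 loom [ 1.590e-02 -1.000e-04  2.814e-01] tilt 0.2 F [ 0.3  0.4 -0.2] q [-0.26  0.07  1.62  0.    1.45  1.46] op 0.0
```

View pics/s11.png

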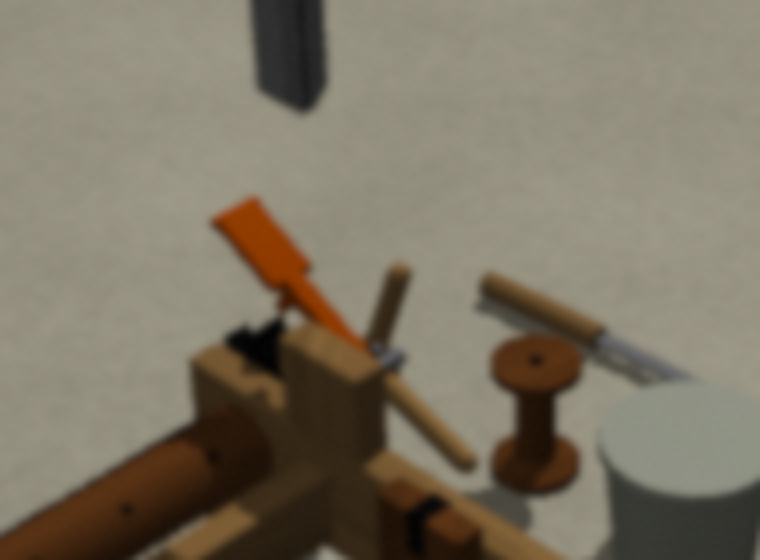

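The pawl shows about 0.5 rad up, tab end at (235,210). It is either still falling or hung up. I'll lift clear and look again.

```bash
python3 -m crank '[[0,0,-0.01,0,0,0,1],[0,0,-0.02,0,0,0,1],[0,0,-0.03,0,0,0,1],[0,0,-0.03,0,0,0,1],[0,0,-0.03,0,0,0,1],[0,0,-0.03,0,0,0,1],[0,0,-0.03,0,0,0,1],[0,0,-0.03,0,0,0,1]]'
python3 - <<'E'
from go import *
show()
c=manip.read_camera("scene");np.save("s12.npy",c,allow_pickle=True)
cv2.imwrite("pics/s12.png",cv2.resize(c["image"][160:300,210:400,::-1],None,fx=4,fy=4,interpolation=cv2.INTER_CUBIC))
E
```

```text
time: 13.8
ee_pos: [0.5963, -0.0412, 0.31]
tcp_rot: [0.0, 0.997, -0.075, 0.001]
ft_force: [0.3, -1.0, -0.6]
opening: 0.0003
t 13.8 loom [ 0.0155 -0.      0.31  ] tilt 0.1 F [ 0.3 -1.  -0.6] q [-0.26  0.05  1.58  0.    1.5   1.46] op 0.0
```

View pics/s12.png

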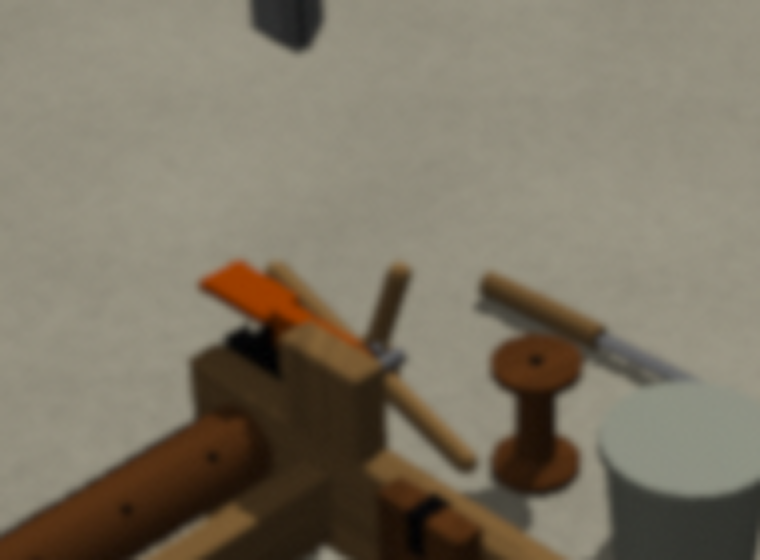

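The pawl is now down; its tab corners at (200,283) and (240,263) match the start picture. I'll check the depth and the other objects.

```bash
python3 - <<'E'
from ang import *
c0=np.load("scene0.npy",allow_pickle=True).item(); c=manip.read_camera("scene")
def tab(c):
    P=cloud(c); h=cv2.cvtColor(c["image"],cv2.COLOR_RGB2HSV)
    m=(h[...,0]<14)&(h[...,1]>200)&(h[...,2]>110)&(abs(P[...,0]-.58)<.12)&(abs(P[...,1]+.04)<.1)&(P[...,2]>.1)
    Q=P[m]; L=np.array([loom(q) for q in Q]); k=np.polyfit(L[:,0],L[:,2],1); f=L[L[:,0]<-.03]
    return len(Q),k.round(4),np.median(f[:,2]).round(4),Q.mean(0).round(4)
print(tab(c0),tab(c))
z=lambda k,a,b:(k,210+a/4-.5,160+b/4-.5)
print(fit(c,[z(0,398,272),z(3,279,273),z(1,467,460)]))
d=cv2.absdiff(c["image"],c0["image"]).max(2); d[:200]=0
n,l,s,ce=cv2.connectedComponentsWithStats((cv2.medianBlur(d,5)>25).astype(np.uint8))
print([(s[i].tolist()) for i in range(1,n) if s[i][4]>15])
c0=np.load("top0.npy",allow_pickle=True).item(); c=manip.read_camera("top"); save(c,"t13.png")
show()
E
```

```text
(178, array([0.0252, 0.166 ]), np.float64(0.1652), array([ 0.5616, -0.0372,  0.1655])) (205, array([0.1019, 0.1663]), np.float64(0.1652), array([ 0.5637, -0.0356,  0.1646]))
(array([ 0.336, -0.442, -0.887]), np.float64(19.2), np.float64(0.33))
[[0, 200, 177, 280, 19229], [276, 216, 37, 30, 462], [7, 226, 47, 26, 340], [306, 250, 24, 29, 395], [0, 260, 11, 19, 106], [283, 299, 7, 9, 41], [128, 304, 118, 79, 1768], [289, 304, 15, 9, 79], [284, 316, 28, 24, 316], [244, 350, 5, 6, 24], [189, 357, 9, 8, 60], [160, 405, 17, 13, 49], [163, 410, 42, 33, 696]]
t 13.95 loom [ 1.570e-02 -1.000e-04  3.104e-01] tilt 0.2 F [-0.1  0.4  0. ] q [-0.26  0.05  1.58  0.    1.5   1.46] op 0.001
```

View pics/t13.png

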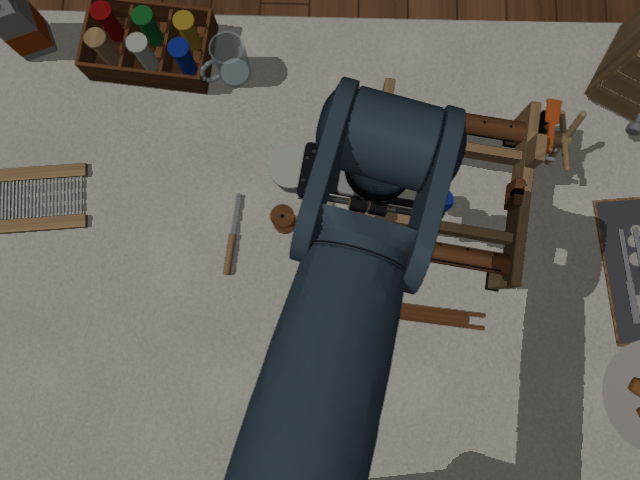

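```bash
python3 - <<'E'
from go import *
a=np.load("scene0.npy",allow_pickle=True).item();b=np.load("s12.npy",allow_pickle=True).item()
f=lambda c:np.dstack([cloud(c)])
for u,v in((262,232),(268,232),(272,236),(276,239),(282,243),(292,251)):
    print(u,v,loom(cloud(a)[v-1:v+2,u-1:u+2].reshape(-1,3).mean(0)),loom(cloud(b)[v-1:v+2,u-1:u+2].reshape(-1,3).mean(0)))
print(manip.finish_job())
E
```

```text
262 232 [-0.0415 -0.0119  0.1631] [-0.0403 -0.0129  0.1642]
268 232 [-0.03   -0.0068  0.166 ] [ 0.048  -0.0679  0.2351]
272 236 [-0.0158 -0.0095  0.1653] [-0.0161 -0.0093  0.165 ]
276 239 [-0.0059 -0.0087  0.163 ] [-0.005  -0.0094  0.1637]
282 243 [ 0.0243 -0.0203  0.1752] [ 0.0247 -0.0206  0.1756]
292 251 [ 0.0584 -0.0275  0.179 ] [ 0.0583 -0.0274  0.1789]
the job is handed in; nothing more can be done
None
```

The front beam is back one notch and the pawl is home in the next gap. I handed the job in at about 14 s, with the gripper clear above the loom. With the closed fingertips I lifted the orange pawl and tipped it over until it lay back at its stop. I then pushed the top handle arm from about −19° to about +19.5° of lean, and tipped the pawl forward so it dropped home by itself.

**Checks**
- **Wheel:** The camera fit put the handle at +19.2° to +19.7°, which is 0.685 to 0.694 rad against a target of 0.698. That is well inside the play of 0.12.
- **Pawl:** The tab's end is at 165.2 mm, the same as at the start. Depth at four of six points on the pawl and upright agreed with the start picture to about 1 mm. One near the tab's edge agreed only to about 1.5 mm, and the sixth read 235 mm instead of 166 mm, which I took as a bad reading.
- **Tab slope:** My slope fit over the orange area came out at 0.10 instead of 0.025. I put that down to stray edge pixels, since the end height was unchanged, but I didn't confirm it.
- **Other objects:** Spool_a and the hook showed no change in the last pictures. The tub, spool_b and shuttle were partly hidden by the arm in the top view, but the parts that showed looked unmoved. I did not measure their positions.
- **Forces:** Wrist force readings at the end of each move stayed under about 2 N.

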